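# Bed a heeled mounting foot in the check nest with the toggle clamp

## Task

Draw the mounting foot that has the raised heel out from under the instrument riser and set it in the check nest, heel down in the three-walled pocket and toe on the narrow rest. Bed it by swinging the toggle clamp over centre until it is shut on the foot for a moment, then swing the clamp fully back open again, leaving the foot seated in the nest. Leave the plain foot where it lies and the brass sleeve standing.

Things in the scene. Friction and masses are not known exactly. Their poses are not given: they have to be found in the camera images.
- heel_foot: Foot to be checked: grey iron bar 160 long (x), 36 wide (y), 22 high; at its -x end a heel block 40 long, 36 wide, rising to 46 high. 0.75 kg, centre of mass 12 mm to the heel side of the middle. Origin mid-underside, x from heel to toe, z up. Lies flat on the bench under the riser, only the heel end (about 70 mm) sticking out towards the robot.
- plain_foot: Another grey cast iron foot, 130 x 36 x 22 mm, flat, without heel. Lies parallel to the heeled foot about 120 mm beside it (either side), also half under the riser. Origin at the middle of its underside. To be left alone.
- riser: Fixed wooden riser: board 200 deep (x), 300 wide (y), 18 thick, underside 90 mm above the bench, on two side legs 18 mm thick at its y ends; on it a white enamel tachometer housing (top 250 mm above the bench). Open at the front, the -x edge, 100 mm from the origin. Origin on the bench under its centre.
- nest: Fixed check nest with toggle clamp, origin on the bench. Base plate 15 mm thick, x -60 to +210, y +-105 mm. Carries the heel pocket (-y half) and toe rest (+y half), both with rest level 60 mm above the bench; between them (y -30 to +45 mm) it is open down to the plate, room for fingers. Clamp yoke at x 98 to 142, y -15 to +25 mm, 120 mm high.
- nest_seat (a point): Where the heeled foot's origin belongs: at rest level, 60 mm above the nest's origin, axes as the nest's. The seated foot's x axis (heel to toe) points along the nest's +y; there is 4 mm play at each side and 6 mm between heel and end wall.
- clamp_hinge (a point): Point on the clamp's hinge axis, in the middle of the arm. The axis is parallel to the nest's y, 120 mm along the nest's x from its origin and 105 mm above the bench.
- clamp_bar (a point): Middle of the clamp's round black cross handle: 18 mm thick, 120 long, parallel to the hinge axis, 160 mm from it. A 12 mm stem meets it in the middle; either half can be pinched from above and turns between the fingers. At clamp 1.65 (shut) it is 155 mm from the hinge to nest -x and 40 mm above it (145 above the bench); opening swings it up and over to +x. Axes turn with the arm.
- clamp (a joint): Clamp angle, rad. 0: fully open, arm a little past upright (the start). 1.65: shut, rubber pad on the 22 mm high body of a seated foot, at nest x 0, y 5 mm. Over-centre spring: below about 0.85 it drives itself open, above it shut, with up to 1.4 N m (9 N at the bar), damped (0.8 N m s/rad). With no foot it goes on to 1.77.
- sleeve: Brass rotor shaft sleeve, a tube 48 mm across and 110 mm high standing upright on the bench beyond the gap between riser and nest. Origin at the middle of its underside. To be left standing.
- pocket (a point): Middle of the heel pocket's floor, at rest level, 61 mm from the nest's origin to -y. Steel floor 62 mm long in y (nest y -92 to -30). Cheeks on both sides 26 mm high, 44 mm apart inside (x = +-22 mm), 10 mm thick; end wall with inner face at nest y = -86 mm; open towards the toe rest. No room for fingers inside.
- toe_rest (a point): Middle of the narrow toe rest's top, at rest level, 55 mm from the nest's origin to +y. The rest is 20 mm wide in y and has 8 mm high lips 44 mm apart inside (x = +-22 mm).
- foot_heel (a point): Middle of the top of the heeled foot's heel, 60 mm from its origin to -x and 46 mm above its underside. Axes as the foot's.

How it is judged:
By the outcome, as a careful person would: the job done as asked, in the order asked, and still so for the second after the job is handed in, with the robot touching nothing.
It also fails if it takes over 72 s, if anything falls off the work surface, if the arm or the gripper's body presses on something with over 40 N, if the wrist force passes 120 N, or if a joint passes its speed limit or range.

## Robot

A 7-joint arm with a two-finger parallel gripper is mounted at the origin on the work surface. World frame = base frame: x ahead of the robot, y to its left, z up, the work surface at z = 0. Lengths are in m, angles in rad, forces in N, time in s.
With the tool pointing down it reaches from about 0.35 to 0.9 m from the base axis. Payload 8.1 kg.
Tool frame: the origin (TCP) lies midway between the tips of the shut fingers; the grasp point (between the pads) lies 19 mm behind it (arm.grasp_offset is the distance from the TCP to the grasp point, in m); z points along the fingers, x is the direction in which the jaws open and shut, and the axes are right-handed (so a half turn about z gives the same grasp; the last joint's range is limited). The gripper opens to 92 mm and grips with 3 to 60 N. Pads are 19 mm wide; open, the fingers measure 130 mm over their backs; the gripper's body (75 mm by 190 mm) begins 47 mm behind the grasp point.
Start: joints at [-1.303, 0.434, 0.025, 1.573, -0.012, 1.134, -0.075], TCP at [0.227, 0.583, 0.227] pointing down, gripper open.
Joint ranges: [-2.62, 2.62], [-0.44, 2.09], [-1.27, 1.32], [0.08, 2.57], [-1.32, 4.46], [0.12, 2], [-2.74, 2.74]. Speed limits (rad/s): [2.22, 2.22, 3.01, 3.01, 3.14, 3.14, 3.14].

## Interface

Orientations are given as [roll, pitch, yaw] about the fixed x, y, z axes, in that order (R = Rz(yaw) Ry(pitch) Rx(roll)).
In Python, from cell import readout, imaging, arm gives the robot as it stands.
- The arm moves only by the tool play_rows, never from a script. Its argument "steps" is a list of rows, each an object of numbers: "x", "y", "z": the shift along the tool's x, y, z in m; "wx", "wy", "wz": the turn, a rotation vector about the tool's x, y, z in rad; "jaw": the closure in counts, from 0 (fully open) to 255 (shut). In form: [{"x": .., "y": .., "z": .., "wx": .., "wy": .., "wz": .., "jaw": ..}, ...]. A call has 1 to 20 rows; each row shifts and turns the commanded pose from where the row before left it, along the tool's axes as they then stand; what a row does not reach is not made up. A row lasts 1/10 s, in which the tool goes at most 50 mm and 8.59 degrees, less where a joint would pass 70% of its speed; a pose out of reach is approached as far as the arm can. A call with a gripper value outside its range is refused whole. The fingers move at their own pace and stop on an object; "newtons" is the grip in N (left out, the last holds). Time passes only in rows, so rows that do not move let the fingers close. It gives the time, the measured TCP pose, the force and the opening at its end, in the units of the state.
- readout.get_state(): the state, without advancing time (a new reading comes with each control period).
- imaging.read_camera(name): name is "scene" or "side" or "wrist"; returns the picture (400x640x3 uint8, red, green, blue); there is no depth.
- imaging.get_calibration(name): a dict with "camera_matrix" (3x3 intrinsics, pixels), "world_from_camera" (4x4, takes a point from camera to world coordinates). Camera axes: x right, y down, z forward; pixel columns grow to the right and rows downward; lengths in m; the calibration is good to about 2 mm. The wrist camera is an equidistant fisheye: a pixel r from the principal point sees the ray r / f radians off the axis. A picture is of the moment at which its call begins: read the wrist's pose just before it. get_calibration takes no time and is no camera call; for the wrist camera it gives the pose at the moment of the call.
- arm.hand_in(): hands the job in, once; it reports no verdict.
The state is a dict: "time_s": time; "q": joint angles; "dq": joint speeds; "effort": joint torques, N m; "position": TCP position; "eef_rot": TCP orientation; "wrist_force": force on the tool from outside, world axes, zero at the start; "wrist_torque": the same for the moment, N m; "grip_width": finger opening in m.
Only numpy, scipy, OpenCV 4.12 (cv2) and the standard library are available. Lean on these libraries where they do the work, as an engineer would, in place of code of your own. Each camera call takes 0.05 s, during which the arm holds its last target. There are 200 camera calls.

## Working session

There is one attempt and no reset: what is moved stays moved. The work goes in short steps, Python scripts to look and compute and a tool call to move; the robot and the scene stay as the last step left them, time stands still between calls to the robot, and variables do not carry over. Pictures are saved under pics/ and viewed, about 8 in all and at most 12, crops included, and the job is handed in when it is done.

Besides the shell and the picture viewer there is one more tool, called after ">>>" as name([rows], argument=value, ...), one row to a line, values as JSON. play_rows: Moves the arm, as the interface text tells. Its arguments: {"type":"object","properties":{"steps":{"type":"array"},"newtons":{"type":"number"}},"required":["steps"]}

```bash
mkdir -p pics; ls; cat > h.py <<'E'
import numpy as np,cv2
from cell import readout,imaging,arm
def snap(n,f):
    c=imaging.get_calibration(n);im=imaging.read_camera(n);cv2.imwrite('pics/'+f,im[:,:,::-1]);np.savez('pics/'+f+'.npz',K=c['camera_matrix'],T=c['world_from_camera']);return im,c
def load(f):
    d=np.load('pics/'+f+'.npz');return d['K'],d['T']
def ray(K,T,u,v,fish=False):
    x=(u-K[0][2])/K[0][0];y=(v-K[1][2])/K[1][1]
    if fish:
        r=np.hypot(x,y);d=np.array([x/r*np.sin(r),y/r*np.sin(r),np.cos(r)]) if r>0 else np.array([0,0,1.])
    else: d=np.array([x,y,1.])
    T=np.array(T);return T[:3,3],T[:3,:3]@d
def atz(f,u,v,z,fish=False):
    K,T=load(f);o,d=ray(K,T,u,v,fish);return o+d*(z-o[2])/d[2]
def proj(f,p):
    K,T=load(f);q=np.linalg.inv(T)@np.append(p,1);return (K@(q[:3]/q[2]))[:2]
E
python3 - <<'E'
from h import *
for n in ['scene','side','wrist']:
    im,c=snap(n,n+'0.png');print(n,np.round(c['camera_matrix'],1).tolist(),np.round(c['world_from_camera'],3).tolist())
print(readout.get_state())
a=cv2.imread('pics/scene0.png');b=cv2.imread('pics/side0.png')
E
```

```text
pics
scene [[369.7, 0.0, 321.5], [0.0, 369.7, 197.2], [0.0, 0.0, 1.0]] [[-0.963, -0.216, 0.159, 0.465], [-0.268, 0.808, -0.525, 0.448], [-0.015, -0.549, -0.836, 0.901], [0.0, 0.0, 0.0, 1.0]]
side [[444.2, 0.0, 316.3], [0.0, 444.2, 199.7], [0.0, 0.0, 1.0]] [[0.997, -0.044, 0.059, 0.541], [-0.073, -0.473, 0.878, -0.836], [-0.011, -0.88, -0.475, 0.621], [0.0, 0.0, 0.0, 1.0]]
wrist [[309.7, 0.0, 321.7], [0.0, 309.7, 198.0], [0.0, 0.0, 1.0]] [[0.363, 0.888, 0.282, 0.149], [0.932, -0.346, -0.111, 0.612], [-0.001, 0.303, -0.953, 0.383], [0.0, 0.0, 0.0, 1.0]]
{'time_s': 0.15, 'q': array([-1.3026097 ,  0.43508228,  0.02497654,  1.57386221, -0.01159728,
        1.13400339, -0.07509356]), 'dq': array([-0.00089438, -0.00231944, -0.00140587, -0.00320424,  0.00100141,
       -0.00049706,  0.0002685 ]), 'effort': array([ 2.47060372e-03, -6.68260789e+01,  9.86366048e-01, -3.14695752e+01,
       -6.04433357e-02,  3.93245020e-02,  6.02396494e-05]), 'position': array([0.22637597, 0.58215567, 0.22612328]), 'eef_rot': array([3.14147806e+00, 1.20485174e-03, 1.19994664e+00]), 'wrist_force': array([0.39901901, 0.8688156 , 0.62440373]), 'wrist_torque': array([ 0.05427815, -0.0117657 , -0.00892857]), 'grip_width': 0.09168647324325274}
```

View pics/scene0.png

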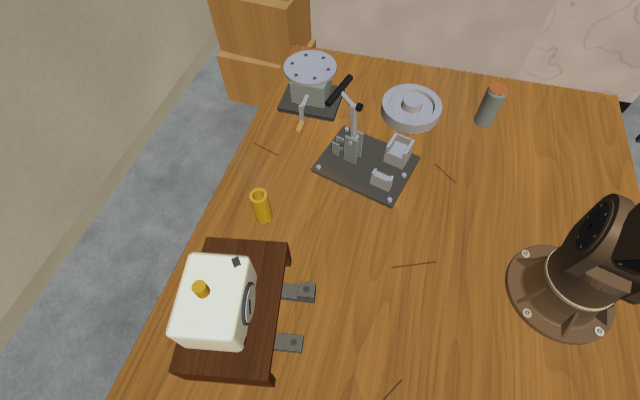

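View pics/side0.png

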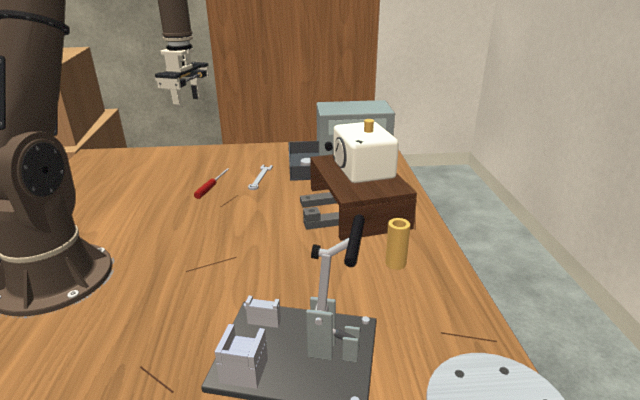

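```bash
python3 - <<'E'
from h import *
a=cv2.imread('pics/scene0.png');b=cv2.imread('pics/side0.png')
def z(i,x0,y0,w,h,s):
    o=cv2.resize(i[y0:y0+h,x0:x0+w],None,fx=s,fy=s,interpolation=cv2.INTER_CUBIC)
    for k in range(0,w,10): cv2.line(o,(k*s,0),(k*s,6 if (x0+k)%50 else 16),(0,255,255),1)
    for k in range(0,h,10): cv2.line(o,(0,k*s),(6 if (y0+k)%50 else 16,k*s),(0,255,255),1)
    return o
A=z(a,260,270,80,90,5)   #400x450
B=z(a,310,120,120,90,6)[:450,:]
B=z(a,300,120,130,90,3)
C=z(b,200,280,190,120,2)
o=np.zeros((600,800,3),np.uint8)
o[:450,:400]=A
o[:270,405:795]=B
o[280:520,405:785]=C
cv2.imwrite('pics/c1.png',o)
E
```

```text
(no output)
```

View pics/c1.png

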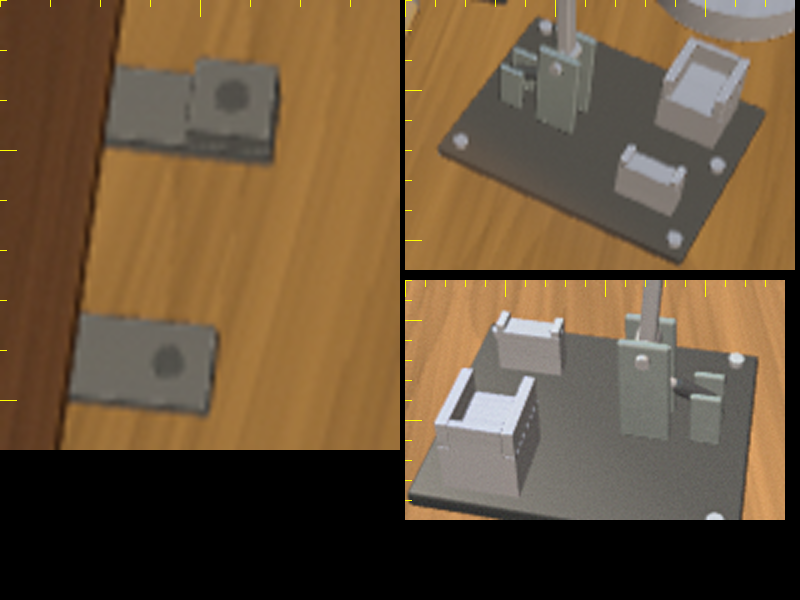

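```bash
python3 - <<'E'
from h import *
from scipy.optimize import least_squares
P=[atz('scene0.png',u,v,.046) for u,v in[(299.4,282),(315.6,283.4),(314.8,298),(298,296.6)]]
print(np.round(P,4)); P=np.array(P)
for i in range(4):print(np.linalg.norm(P[i]-P[(i+1)%4]))
c=P.mean(0);d=(P[0]+P[3]-P[1]-P[2])[:2];print('heel',c,'yaw',np.arctan2(d[1],d[0]))
e=P[0]-P[3];print('yaw2',np.arctan2(e[1],e[0])-np.pi*.5, np.arctan2(e[1],e[0])+np.pi*.5)
Q=[((300+(cx-405)/3,120+cy/3),p,'scene0.png') for cx,cy,p in[(765,112,(-.06,-.105,.015)),(682,258,(-.06,.105,.015)),(440,148,(.21,.105,.015)),(540,17,(.21,-.105,.015)),(623,147,(-.022-.004,.065,.068)) ,(748,58,(-.032,-.092,.086)),(697,40,(.032,-.092,.086))][:4]]
Q+=[((200+(cx-405)/2,280+(cy-280)/2),p,'side0.png') for cx,cy,p in[(757,357,(.21,.105,.015)),(490,325,(-.06,.105,.015)),(410,494,(-.06,-.105,.015))]]
def pt(s,p):
    return np.array([s[0]+np.cos(s[2])*p[0]-np.sin(s[2])*p[1],s[1]+np.sin(s[2])*p[0]+np.cos(s[2])*p[1],p[2]])
f=lambda s:np.concatenate([proj(n,pt(s,p))-np.array(uv) for uv,p,n in Q])
r=least_squares(f,[.5,-.2,0]);print('nest',r.x,np.round(r.fun,1))
s=r.x
print('pred toe rest',[np.round(proj('scene0.png',pt(s,p))) for p in[(0,.055,.06),(0,-.061,.06)]],[np.round(proj('side0.png',pt(s,p))) for p in[(0,.055,.06),(0,-.061,.06)]])
for n in ['foot']:
  for k in [(275,342)]: print(atz('scene0.png',*k,.022))
print('plain',[np.round(atz('scene0.png',260+x/5,270+y/5,.022),3) for x,y in[(82,315),(217,325),(208,405),(68,396)]])
print('sleeve',atz('scene0.png',260,192,.11)); print('riser front edge',[np.round(atz('scene0.png',260+x/5,270+y/5,.09),3) for x,y in [(123,0),(60,445)]])
E
```

```text
[[0.6134 0.1596 0.046 ]
 [0.5748 0.1527 0.046 ]
 [0.5668 0.1873 0.046 ]
 [0.6059 0.1945 0.046 ]]
0.039227362790368814
0.035592872240104816
0.03976811092596033
0.03579526063448768
heel [0.59021554 0.17352233 0.046     ] yaw 0.17960344100143802
yaw2 -2.929562181909171 0.21203047168062228
nest [ 0.46634255 -0.24841202 -0.25865095] [-0.1 -1.6 -0.9 -0.  -2.  -1.1 -2.2 -1.4  0.2 -1.3 -0.3 -1.6 -3.   0.2]
pred toe rest [array([382., 175.]), array([398., 148.])] [array([262., 304.]), array([241., 351.])]
[0.62861752 0.30106842 0.022     ]
plain [array([0.632, 0.282, 0.022]), array([0.571, 0.269, 0.022]), array([0.565, 0.303, 0.022]), array([0.627, 0.316, 0.022])]
sleeve [ 0.77365275 -0.02356959  0.11      ]
riser front edge [array([0.648, 0.156, 0.09 ]), array([0.611, 0.345, 0.09 ])]
```

>>> play_rows([
  {"x": -0.0156, "y": 0.0305},
  {"x": -0.0156, "y": 0.0305},
  {"x": -0.0156, "y": 0.0305},
  {"x": -0.0156, "y": 0.0305},
  {"x": -0.0156, "y": 0.0305},
  {"x": -0.0156, "y": 0.0305},
  {"x": -0.0156, "y": 0.0305},
  {"x": -0.0156, "y": 0.0305},
  {"x": -0.0156, "y": 0.0305},
  {"x": -0.0156, "y": 0.0305},
  {"x": -0.0156, "y": 0.0305},
  {"x": -0.0156, "y": 0.0305},
  {"x": -0.0156, "y": 0.0305},
  {"x": -0.0156, "y": 0.0305},
  {"wz": -0.14},
  {"wz": -0.14},
  {"wz": -0.14},
  {"wz": -0.14},
  {},
])

```text
invalid input at $.steps[0]: expected keys x, y, z, wx, wy, wz, jaw
```

```bash
python3 - <<'E'
from h import *
im,c=snap('wrist','w1.png');print(np.round(c['world_from_camera'],3).tolist())
s=readout.get_state();print(s['position'],s['eef_rot'],s['q'],s['time_s'])
E
```

```text
[[0.363, 0.888, 0.282, 0.149], [0.932, -0.346, -0.111, 0.612], [-0.001, 0.303, -0.953, 0.383], [0.0, 0.0, 0.0, 1.0]]
[0.22640022 0.58225502 0.2262698 ] [3.14152100e+00 8.87876881e-04 1.19989674e+00] [-1.30260755  0.43494459  0.02497542  1.57370454 -0.01161277  1.13397936
 -0.07513748] 0.2
```

View pics/w1.png

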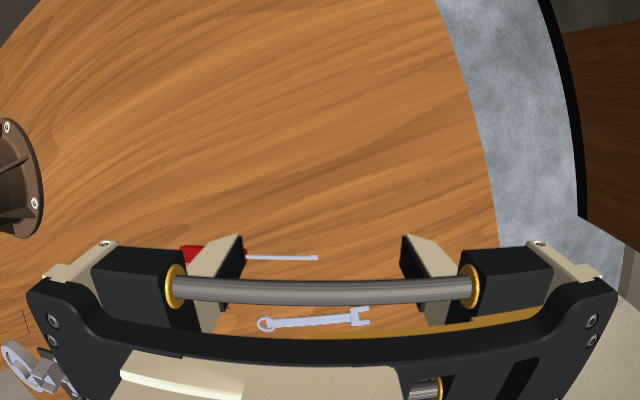

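>>> play_rows([
  {"x": -0.018, "y": 0.035, "z": 0, "wx": 0, "wy": 0, "wz": 0, "jaw": 0},
  {"x": -0.018, "y": 0.035, "z": 0, "wx": 0, "wy": 0, "wz": 0, "jaw": 0},
  {"x": -0.018, "y": 0.035, "z": 0, "wx": 0, "wy": 0, "wz": 0, "jaw": 0},
  {"x": -0.018, "y": 0.035, "z": 0, "wx": 0, "wy": 0, "wz": 0, "jaw": 0},
  {"x": -0.018, "y": 0.035, "z": 0, "wx": 0, "wy": 0, "wz": 0, "jaw": 0},
  {"x": -0.018, "y": 0.035, "z": 0, "wx": 0, "wy": 0, "wz": 0, "jaw": 0},
  {"x": -0.018, "y": 0.035, "z": 0, "wx": 0, "wy": 0, "wz": 0, "jaw": 0},
  {"x": -0.018, "y": 0.035, "z": 0, "wx": 0, "wy": 0, "wz": 0, "jaw": 0},
  {"x": -0.018, "y": 0.035, "z": 0, "wx": 0, "wy": 0, "wz": 0, "jaw": 0},
  {"x": -0.018, "y": 0.035, "z": 0, "wx": 0, "wy": 0, "wz": 0, "jaw": 0},
  {"x": -0.018, "y": 0.035, "z": 0, "wx": 0, "wy": 0, "wz": 0, "jaw": 0},
  {"x": -0.018, "y": 0.035, "z": 0, "wx": 0, "wy": 0, "wz": 0, "jaw": 0},
  {"x": 0, "y": 0, "z": 0, "wx": 0, "wy": 0, "wz": -0.14, "jaw": 0},
  {"x": 0, "y": 0, "z": 0, "wx": 0, "wy": 0, "wz": -0.14, "jaw": 0},
  {"x": 0, "y": 0, "z": 0, "wx": 0, "wy": 0, "wz": -0.14, "jaw": 0},
  {"x": 0, "y": 0, "z": 0, "wx": 0, "wy": 0, "wz": -0.14, "jaw": 0},
  {"x": 0, "y": 0, "z": 0, "wx": 0, "wy": 0, "wz": 0, "jaw": 0},
  {"x": 0, "y": 0, "z": 0, "wx": 0, "wy": 0, "wz": 0, "jaw": 0},
])

```text
time_s: 2.0
position: [0.5396, 0.2289, 0.2266]
eef_rot: [-3.141, -0.0, 1.756]
wrist_force: [-0.0, 0.3, 0.3]
grip_width: 0.0918
```

```bash
python3 - <<'E'
from h import *
im,c=snap('wrist','w2.png');print(np.round(c['world_from_camera'],3).tolist())
s=readout.get_state();print(s['position'],s['eef_rot'],s['q'],s['time_s'])
E
```

```text
[[-0.183, 0.937, 0.297, 0.458], [0.983, 0.174, 0.056, 0.213], [0.001, 0.303, -0.953, 0.384], [0.0, 0.0, 0.0, 1.0]]
[0.53959843 0.22890468 0.22664233] [-3.14138732e+00 -3.78479050e-05  1.75588704e+00] [-0.53368135  0.37097557  0.05677725  1.67405927 -0.02322407  1.09739724
  1.28572161] 2.05
```

View pics/w2.png

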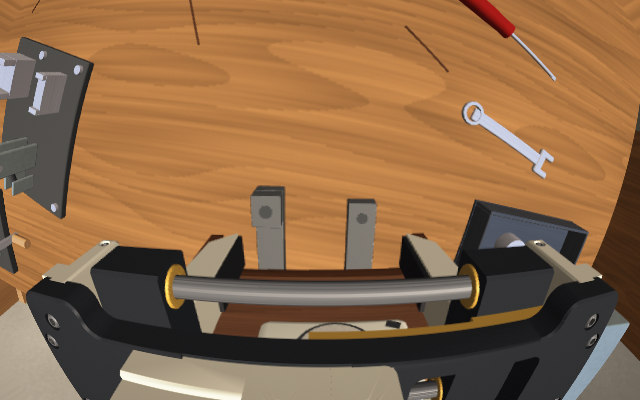

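```bash
python3 - <<'E'
from h import *
for u,v,z in[(265,212,.046),(362,218,.022),(251,192,.046),(284,192,.046),(281,227,.046),(251,226,.046)]: print(u,v,np.round(atz('w2.png',u,v,z,True),4))
for u,v in [(265,210.5)]:pass
print('scene circles',atz('scene0.png',260+232/5,270+97/5,.046),atz('scene0.png',260+168/5,270+361/5,.022))
E
```

```text
265 212 [0.5921 0.1709 0.046 ]
362 218 [0.5872 0.2894 0.022 ]
251 192 [0.5707 0.1515 0.046 ]
284 192 [0.5638 0.1896 0.046 ]
281 227 [0.6074 0.1922 0.046 ]
251 226 [0.6132 0.1561 0.046 ]
scene circles [0.59183247 0.17265115 0.046     ] [0.5877679  0.29028244 0.022     ]
```

>>> play_rows([
  {"x": -0.033, "y": 0.0175, "z": 0, "wx": 0, "wy": 0, "wz": 0, "jaw": 0},
  {"x": -0.0325, "y": 0.0175, "z": 0, "wx": 0, "wy": 0, "wz": 0, "jaw": 0},
  {"x": 0, "y": 0, "z": 0.04, "wx": 0, "wy": 0, "wz": 0, "jaw": 0},
  {"x": 0, "y": 0, "z": 0.04, "wx": 0, "wy": 0, "wz": 0, "jaw": 0},
  {"x": 0, "y": 0, "z": 0.04, "wx": 0, "wy": 0, "wz": 0, "jaw": 0},
  {"x": 0, "y": 0, "z": 0.04, "wx": 0, "wy": 0, "wz": 0, "jaw": 0},
  {"x": 0, "y": 0, "z": 0.03, "wx": 0, "wy": 0, "wz": 0, "jaw": 0},
  {"x": 0, "y": 0, "z": 0.015, "wx": 0, "wy": 0, "wz": 0, "jaw": 0},
  {"x": 0, "y": 0, "z": 0.009, "wx": 0, "wy": 0, "wz": 0, "jaw": 0},
  {"x": 0, "y": 0, "z": 0, "wx": 0, "wy": 0, "wz": 0, "jaw": 0},
  {"x": 0, "y": 0, "z": 0, "wx": 0, "wy": 0, "wz": 0, "jaw": 255},
  {"x": 0, "y": 0, "z": 0, "wx": 0, "wy": 0, "wz": 0, "jaw": 255},
  {"x": 0, "y": 0, "z": 0, "wx": 0, "wy": 0, "wz": 0, "jaw": 255},
  {"x": 0, "y": 0, "z": 0, "wx": 0, "wy": 0, "wz": 0, "jaw": 255},
  {"x": 0, "y": 0, "z": 0, "wx": 0, "wy": 0, "wz": 0, "jaw": 255},
  {"x": 0, "y": 0, "z": 0, "wx": 0, "wy": 0, "wz": 0, "jaw": 255},
  {"x": 0, "y": 0, "z": 0, "wx": 0, "wy": 0, "wz": 0, "jaw": 255},
  {"x": 0, "y": 0, "z": 0, "wx": 0, "wy": 0, "wz": 0, "jaw": 255},
], newtons=30)

```text
time_s: 3.85
position: [0.5863, 0.1708, 0.0127]
eef_rot: [-3.141, 0.0, 1.759]
wrist_force: [0.3, -0.9, 0.9]
grip_width: 0.0363
```

>>> play_rows([
  {"x": 0, "y": -0.005, "z": 0, "wx": 0, "wy": 0, "wz": 0, "jaw": 255},
  {"x": 0, "y": -0.015, "z": 0, "wx": 0, "wy": 0, "wz": 0, "jaw": 255},
  {"x": 0, "y": -0.015, "z": 0, "wx": 0, "wy": 0, "wz": 0, "jaw": 255},
  {"x": 0, "y": -0.015, "z": 0, "wx": 0, "wy": 0, "wz": 0, "jaw": 255},
  {"x": 0, "y": -0.015, "z": 0, "wx": 0, "wy": 0, "wz": 0, "jaw": 255},
  {"x": 0, "y": -0.015, "z": 0, "wx": 0, "wy": 0, "wz": 0, "jaw": 255},
  {"x": 0, "y": -0.015, "z": 0, "wx": 0, "wy": 0, "wz": 0, "jaw": 255},
  {"x": 0, "y": -0.015, "z": 0, "wx": 0, "wy": 0, "wz": 0, "jaw": 255},
  {"x": 0, "y": -0.015, "z": 0, "wx": 0, "wy": 0, "wz": 0, "jaw": 255},
  {"x": 0, "y": -0.015, "z": 0, "wx": 0, "wy": 0, "wz": 0, "jaw": 255},
  {"x": 0, "y": -0.01, "z": 0, "wx": 0, "wy": 0, "wz": 0, "jaw": 255},
  {"x": 0, "y": 0, "z": 0, "wx": 0, "wy": 0, "wz": 0, "jaw": 255},
  {"x": 0, "y": 0, "z": 0, "wx": 0, "wy": 0, "wz": 0, "jaw": 255},
])

```text
time_s: 5.15
position: [0.4367, 0.1426, 0.0126]
eef_rot: [-3.137, 0.0, 1.76]
wrist_force: [-8.5, -0.6, 8.9]
grip_width: 0.0361
```

>>> play_rows([
  {"x": 0, "y": 0, "z": 0, "wx": 0, "wy": 0, "wz": 0, "jaw": 0},
  {"x": 0, "y": 0, "z": 0, "wx": 0, "wy": 0, "wz": 0, "jaw": 0},
  {"x": 0, "y": 0, "z": 0, "wx": 0, "wy": 0, "wz": 0, "jaw": 0},
  {"x": 0, "y": 0, "z": 0, "wx": 0, "wy": 0, "wz": 0, "jaw": 0},
  {"x": 0, "y": 0, "z": -0.03, "wx": 0, "wy": 0, "wz": 0, "jaw": 0},
  {"x": 0, "y": 0.014, "z": -0.04, "wx": 0, "wy": 0, "wz": 0, "jaw": 0},
  {"x": 0, "y": 0.02, "z": -0.04, "wx": 0, "wy": 0, "wz": 0, "jaw": 0},
  {"x": 0, "y": 0.02, "z": -0.03, "wx": 0, "wy": 0, "wz": 0, "jaw": 0},
  {"x": 0, "y": 0, "z": 0, "wx": 0, "wy": 0, "wz": 0.143, "jaw": 0},
  {"x": 0, "y": 0, "z": 0, "wx": 0, "wy": 0, "wz": 0.143, "jaw": 0},
  {"x": 0, "y": 0, "z": 0, "wx": 0, "wy": 0, "wz": 0.143, "jaw": 0},
  {"x": 0, "y": 0, "z": 0, "wx": 0, "wy": 0, "wz": 0.143, "jaw": 0},
  {"x": 0, "y": 0, "z": 0, "wx": 0, "wy": 0, "wz": 0.143, "jaw": 0},
  {"x": 0, "y": 0, "z": 0, "wx": 0, "wy": 0, "wz": 0.143, "jaw": 0},
  {"x": 0, "y": 0, "z": 0, "wx": 0, "wy": 0, "wz": 0.143, "jaw": 0},
  {"x": 0, "y": 0, "z": 0, "wx": 0, "wy": 0, "wz": 0.143, "jaw": 0},
  {"x": 0, "y": 0, "z": 0, "wx": 0, "wy": 0, "wz": 0.143, "jaw": 0},
  {"x": 0, "y": 0, "z": 0, "wx": 0, "wy": 0, "wz": 0.143, "jaw": 0},
  {"x": 0, "y": 0, "z": 0, "wx": 0, "wy": 0, "wz": 0.143, "jaw": 0},
])

```text
time_s: 7.05
position: [0.4921, 0.1532, 0.1527]
eef_rot: [-3.142, -0.0, 0.181]
wrist_force: [-0.2, -0.2, 0.3]
grip_width: 0.0917
```

>>> play_rows([
  {"x": 0, "y": 0, "z": 0, "wx": 0, "wy": 0, "wz": 0.143, "jaw": 0},
  {"x": 0, "y": 0, "z": 0, "wx": 0, "wy": 0, "wz": 0.143, "jaw": 0},
  {"x": 0, "y": 0, "z": 0, "wx": 0, "wy": 0, "wz": 0.143, "jaw": 0},
  {"x": 0, "y": 0, "z": 0, "wx": 0, "wy": 0, "wz": 0.143, "jaw": 0},
  {"x": 0, "y": 0, "z": 0, "wx": 0, "wy": 0, "wz": 0.143, "jaw": 0},
  {"x": 0, "y": 0, "z": 0, "wx": 0, "wy": 0, "wz": 0.143, "jaw": 0},
  {"x": 0, "y": 0, "z": 0, "wx": 0, "wy": 0, "wz": 0.143, "jaw": 0},
  {"x": 0, "y": 0, "z": 0, "wx": 0, "wy": 0, "wz": 0.143, "jaw": 0},
  {"x": 0, "y": 0, "z": 0, "wx": 0, "wy": 0, "wz": 0.143, "jaw": 0},
  {"x": 0, "y": 0, "z": 0, "wx": 0, "wy": 0, "wz": 0.143, "jaw": 0},
  {"x": 0, "y": 0, "z": 0, "wx": 0, "wy": 0, "wz": 0.143, "jaw": 0},
  {"x": 0, "y": 0, "z": 0, "wx": 0, "wy": 0, "wz": 0, "jaw": 0},
  {"x": 0, "y": 0, "z": 0, "wx": 0, "wy": 0, "wz": 0, "jaw": 0},
])

```text
time_s: 8.35
position: [0.4921, 0.1533, 0.1527]
eef_rot: [-3.142, -0.0, -1.382]
wrist_force: [0.4, -0.4, -1.0]
grip_width: 0.0919
```

```bash
python3 - <<'E'
from h import *
im,c=snap('scene','s2.png');a=im[:,:,::-1]
o=np.zeros((600,800,3),np.uint8)
b=cv2.resize(a[240:360,240:400],None,fx=5,fy=5,interpolation=cv2.INTER_CUBIC)
cv2.imwrite('pics/c2.png',b)
s=readout.get_state();print(s['position'],s['eef_rot'],s['q'],s['time_s'])
E
```

```text
[0.49206395 0.15326086 0.1527194 ] [-3.14158611e+00 -8.10883578e-05 -1.38192175e+00] [-1.03076477  0.42814752  0.8527692   1.97822212 -0.4060631   0.91310474
 -1.35000235] 8.4
```

View pics/c2.png

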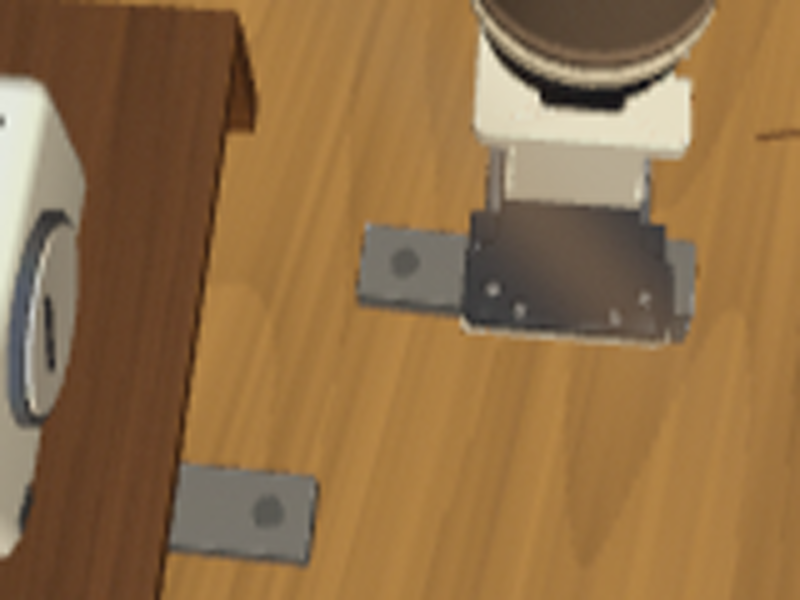

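```bash
python3 - <<'E'
from h import *
for u,v in[(366,223),(360,297)]: print(atz('s2.png',240+u/5,240+v/5,.022))
E
```

```text
[0.58274735 0.14887484 0.022     ]
[0.57519773 0.18508721 0.022     ]
```

>>> play_rows([
  {"x": 0, "y": 0, "z": 0.04, "wx": 0, "wy": 0, "wz": 0, "jaw": 0},
  {"x": 0, "y": 0, "z": 0.04, "wx": 0, "wy": 0, "wz": 0, "jaw": 0},
  {"x": 0, "y": 0, "z": 0.035, "wx": 0, "wy": 0, "wz": 0, "jaw": 0},
  {"x": 0, "y": 0, "z": 0.02, "wx": 0, "wy": 0, "wz": 0, "jaw": 0},
  {"x": 0, "y": 0, "z": 0.01, "wx": 0, "wy": 0, "wz": 0, "jaw": 0},
  {"x": 0, "y": 0, "z": 0.004, "wx": 0, "wy": 0, "wz": 0, "jaw": 0},
  {"x": 0, "y": 0, "z": 0, "wx": 0, "wy": 0, "wz": 0, "jaw": 0},
  {"x": 0, "y": 0, "z": 0, "wx": 0, "wy": 0, "wz": 0, "jaw": 255},
  {"x": 0, "y": 0, "z": 0, "wx": 0, "wy": 0, "wz": 0, "jaw": 255},
  {"x": 0, "y": 0, "z": 0, "wx": 0, "wy": 0, "wz": 0, "jaw": 255},
  {"x": 0, "y": 0, "z": 0, "wx": 0, "wy": 0, "wz": 0, "jaw": 255},
  {"x": 0, "y": 0, "z": 0, "wx": 0, "wy": 0, "wz": 0, "jaw": 255},
  {"x": 0, "y": 0, "z": 0, "wx": 0, "wy": 0, "wz": 0, "jaw": 255},
  {"x": 0, "y": 0, "z": 0, "wx": 0, "wy": 0, "wz": 0, "jaw": 255},
  {"x": 0, "y": 0, "z": 0, "wx": 0, "wy": 0, "wz": 0, "jaw": 255},
], newtons=45)

```text
time_s: 9.9
position: [0.4922, 0.1526, 0.0037]
eef_rot: [-3.141, -0.001, -1.387]
wrist_force: [1.0, -2.9, -0.3]
grip_width: 0.0357
```

```bash
python3 - <<'E'
from h import *
o=np.zeros((600,800,3),np.uint8)
def put(f,x0,y0,w,h,s,X):
    a=cv2.imread('pics/'+f)[y0:y0+h,x0:x0+w]
    o[:h*s,X:X+w*s]=cv2.resize(a,None,fx=s,fy=s,interpolation=cv2.INTER_CUBIC)
put('scene0.png',375,130,50,70,8,0)
put('side0.png',215,290,72,100,5,420)
cv2.imwrite('pics/c3.png',o)
E
```

```text
(no output)
```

View pics/c3.png

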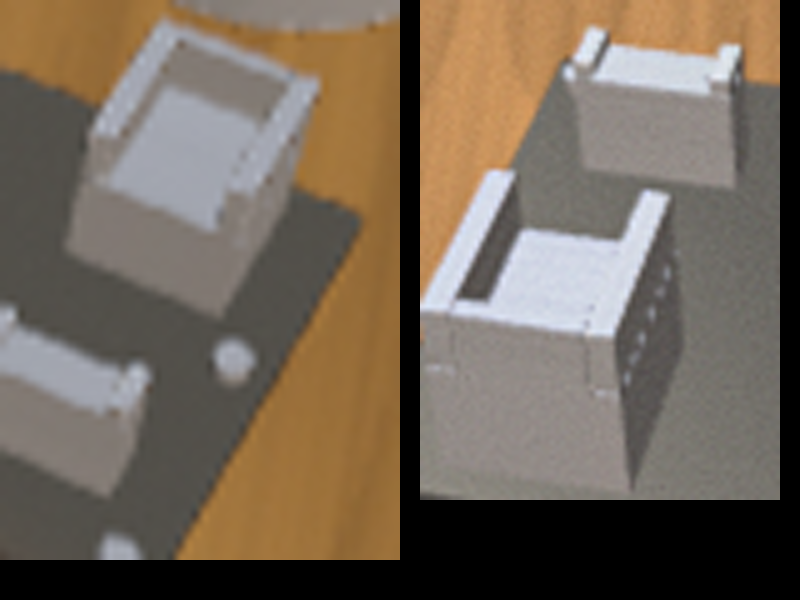

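>>> play_rows([
  {"x": 0, "y": 0, "z": -0.02, "wx": 0, "wy": 0, "wz": 0, "jaw": 255},
  {"x": 0, "y": 0, "z": -0.035, "wx": 0, "wy": 0, "wz": 0, "jaw": 255},
  {"x": 0, "y": 0, "z": -0.035, "wx": 0, "wy": 0, "wz": 0, "jaw": 255},
  {"x": 0, "y": 0, "z": -0.04, "wx": 0, "wy": 0, "wz": 0, "jaw": 255},
  {"x": 0, "y": 0, "z": -0.04, "wx": 0, "wy": 0, "wz": -0.1, "jaw": 255},
  {"x": 0, "y": 0, "z": -0.03, "wx": 0, "wy": 0, "wz": -0.128, "jaw": 255},
  {"x": 0, "y": 0, "z": 0, "wx": 0, "wy": 0, "wz": -0.13, "jaw": 255},
  {"x": 0, "y": 0, "z": 0, "wx": 0, "wy": 0, "wz": -0.13, "jaw": 255},
  {"x": 0, "y": 0, "z": 0, "wx": 0, "wy": 0, "wz": -0.13, "jaw": 255},
  {"x": 0, "y": 0, "z": 0, "wx": 0, "wy": 0, "wz": -0.13, "jaw": 255},
  {"x": 0, "y": 0, "z": 0, "wx": 0, "wy": 0, "wz": -0.13, "jaw": 255},
  {"x": 0, "y": 0, "z": 0, "wx": 0, "wy": 0, "wz": -0.13, "jaw": 255},
  {"x": 0, "y": 0, "z": 0, "wx": 0, "wy": 0, "wz": -0.12, "jaw": 255},
  {"x": 0, "y": 0, "z": 0, "wx": 0, "wy": 0, "wz": 0, "jaw": 255},
])

```text
time_s: 11.3
position: [0.4909, 0.1528, 0.2029]
eef_rot: [3.14, 0.002, -0.256]
wrist_force: [0.4, -0.6, -7.0]
grip_width: 0.0357
```

```bash
cat > fit.py <<'E'
from h import *
from scipy.optimize import least_squares
def pt(s,p):
    return np.array([s[0]+np.cos(s[2])*p[0]-np.sin(s[2])*p[1],s[1]+np.sin(s[2])*p[0]+np.cos(s[2])*p[1],p[2]])
A=[(95,135,.032,-.03,.086),(165,20,.032,-.092,.086),(318,80,-.032,-.092,.086),(215,228,-.022,-.03,.06),(68,248,.032,-.03,.015),(222,318,-.032,-.03,.015)]
B=[(515,175,-.022,-.03,.086),(487,173,-.032,-.03,.086),(422,308,-.032,-.092,.086),(640,192,.022,-.03,.086),(670,195,.032,-.03,.086),(612,335,.032,-.092,.086),(632,490,.032,-.092,.015),(607,28,-.022,.065,.068),(720,45,.022,.065,.068)]
S=[((375+(x+.5)/8-.5,130+(y+.5)/8-.5),p,'scene0.png') for x,y,*p in A]
D=[((215+(x-420+.5)/5-.5,290+(y+.5)/5-.5),p,'side0.png') for x,y,*p in B]
if __name__=='__main__':
  for Q in(S,D,S+D):
    f=lambda s:np.concatenate([proj(n,pt(s,p))-np.array(uv) for uv,p,n in Q])
    r=least_squares(f,[.466,-.248,-.26],loss='soft_l1');print('nest',np.round(r.x,4),np.round(f(r.x),1).tolist())
E
python3 fit.py
```

```text
nest [ 0.464  -0.2477 -0.2544] [-0.4, -0.8, -0.4, -0.3, 0.6, 0.1, 0.3, 0.4, -0.1, 0.5, 0.1, -0.1]
nest [ 0.4664 -0.2478 -0.2544] [0.1, -0.4, -0.0, -0.7, -1.0, 0.5, 0.4, -0.6, 0.2, -0.4, 0.4, 0.6, -0.1, 1.0, -0.1, 0.2, -0.0, -0.6]
nest [ 0.4661 -0.2477 -0.2562] [-1.1, -1.0, -1.1, -0.4, -0.1, 0.0, -0.3, 0.2, -0.8, 0.3, -0.6, -0.2, -0.1, -0.5, -0.2, -0.8, -1.3, 0.4, 0.1, -0.6, -0.1, -0.4, 0.1, 0.6, -0.5, 1.0, -0.2, 0.2, -0.1, -0.6]
```

>>> play_rows([
  {"x": 0.004, "y": 0.02, "z": 0, "wx": 0, "wy": 0, "wz": 0, "jaw": 255},
  {"x": 0.0077, "y": 0.04, "z": 0, "wx": 0, "wy": 0, "wz": 0, "jaw": 255},
  {"x": 0.0077, "y": 0.04, "z": 0, "wx": 0, "wy": 0, "wz": 0, "jaw": 255},
  {"x": 0.0077, "y": 0.04, "z": 0, "wx": 0, "wy": 0, "wz": 0, "jaw": 255},
  {"x": 0.0077, "y": 0.04, "z": 0, "wx": 0, "wy": 0, "wz": 0, "jaw": 255},
  {"x": 0.0077, "y": 0.04, "z": 0, "wx": 0, "wy": 0, "wz": 0, "jaw": 255},
  {"x": 0.0077, "y": 0.04, "z": 0, "wx": 0, "wy": 0, "wz": 0, "jaw": 255},
  {"x": 0.0077, "y": 0.04, "z": 0, "wx": 0, "wy": 0, "wz": 0, "jaw": 255},
  {"x": 0.0077, "y": 0.04, "z": 0, "wx": 0, "wy": 0, "wz": 0, "jaw": 255},
  {"x": 0.0077, "y": 0.04, "z": 0, "wx": 0, "wy": 0, "wz": 0, "jaw": 255},
  {"x": 0.0077, "y": 0.022, "z": 0, "wx": 0, "wy": 0, "wz": 0, "jaw": 255},
  {"x": 0.0038, "y": 0, "z": 0, "wx": 0, "wy": 0, "wz": 0, "jaw": 255},
  {"x": 0, "y": 0, "z": 0, "wx": 0, "wy": 0, "wz": 0, "jaw": 255},
  {"x": 0, "y": 0, "z": 0, "wx": 0, "wy": 0, "wz": 0, "jaw": 255},
])

```text
time_s: 12.7
position: [0.4713, -0.2556, 0.2031]
eef_rot: [-3.141, 0.002, -0.258]
wrist_force: [0.4, 0.1, -7.2]
grip_width: 0.036
```

```bash
python3 - <<'E'
from h import *
s=readout.get_state();print(s['position'],s['eef_rot'],s['q'],s['time_s'])
im,c=snap('side','sd2.png');im2,c=snap('scene','s3.png')
o=np.zeros((600,800,3),np.uint8)
o[:500,:400]=cv2.resize(im[200:400,180:340,::-1],None,fx=2.5,fy=2.5,interpolation=cv2.INTER_CUBIC)
o[:500,400:800]=cv2.resize(im2[70:220,310:430,::-1],(400,500),interpolation=cv2.INTER_CUBIC)
cv2.imwrite('pics/c4.png',o)
E
```

```text
[ 0.4712952  -0.25564502  0.20307464] [-3.14071312e+00  1.62475477e-03 -2.58370772e-01] [-0.15406322  0.36645217  0.7414693   1.86291229 -0.28774535  1.02355727
  0.4481936 ] 12.7
```

View pics/c4.png

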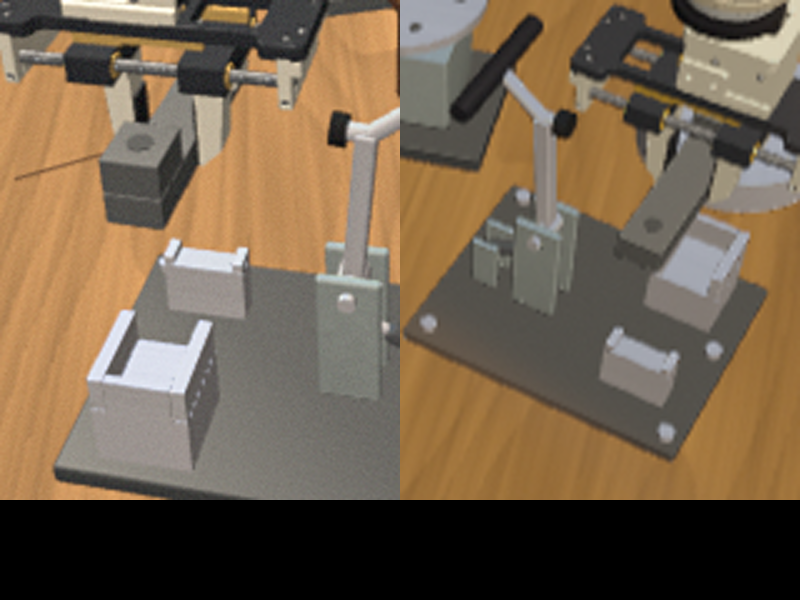

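>>> play_rows([
  {"x": -0.0074, "y": 0.0019, "z": 0, "wx": 0, "wy": 0, "wz": 0, "jaw": 255},
  {"x": 0, "y": 0, "z": 0.03, "wx": 0, "wy": 0, "wz": 0, "jaw": 255},
  {"x": 0, "y": 0, "z": 0.03, "wx": 0, "wy": 0, "wz": 0, "jaw": 255},
  {"x": 0, "y": 0, "z": 0.03, "wx": 0, "wy": 0, "wz": 0, "jaw": 255},
  {"x": 0, "y": 0, "z": 0.015, "wx": 0, "wy": 0, "wz": 0, "jaw": 255},
  {"x": 0, "y": 0, "z": 0, "wx": 0, "wy": 0, "wz": 0, "jaw": 255},
  {"x": 0, "y": 0, "z": 0, "wx": 0, "wy": 0, "wz": 0, "jaw": 255},
  {"x": 0, "y": 0, "z": 0, "wx": 0, "wy": 0, "wz": 0, "jaw": 255},
])

```text
time_s: 13.6
position: [0.4645, -0.2574, 0.1]
eef_rot: [3.141, -0.002, -0.258]
wrist_force: [0.1, -0.6, -6.9]
grip_width: 0.0355
```

```bash
python3 - <<'E'
from h import *
s=readout.get_state();print(s['position'],s['eef_rot'],s['wrist_force'],s['time_s'])
im,c=snap('side','sd3.png');im2,c=snap('scene','s4.png')
o=np.zeros((600,800,3),np.uint8)
o[:600,:400]=cv2.resize(im[270:390,200:280,::-1],(400,600),interpolation=cv2.INTER_CUBIC)
o[:600,400:800]=cv2.resize(im2[110:200,365:425,::-1],(400,600),interpolation=cv2.INTER_CUBIC)
cv2.imwrite('pics/c5.png',o)
E
```

```text
[ 0.46454241 -0.25742143  0.09998234] [ 3.14142687e+00 -2.11982846e-03 -2.57917862e-01] [ 0.10919776 -0.63798292 -6.90879438] 13.6
```

View pics/c5.png

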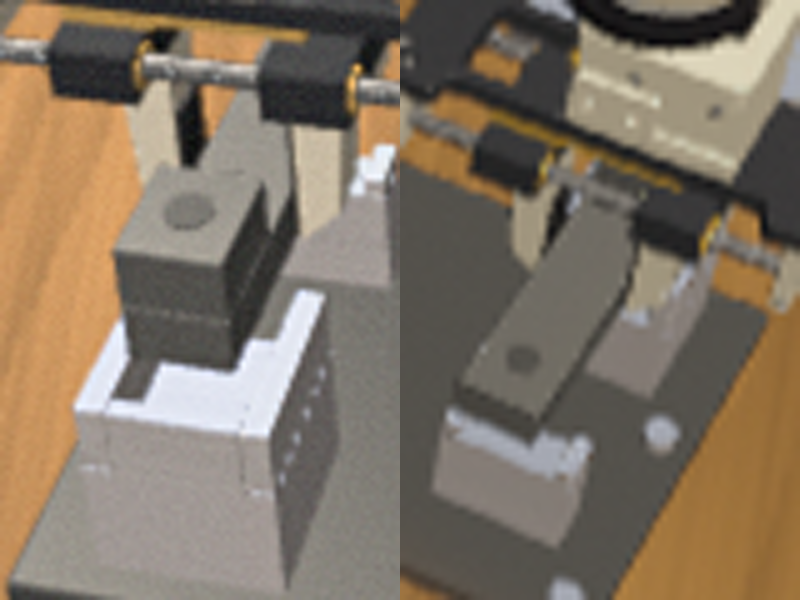

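```bash
python3 - <<'E'
from h import *
from fit import pt,S,D
from scipy.optimize import least_squares
z=.0963
# side: left = nest -x = foot +y
A=[(122,357,-.08,.018,z),(234,368,-.08,-.018,z),(115,255,-.08,.018,z+.046),(222,275,-.08,-.018,z+.046),(268,182,-.04,-.018,z+.046),(152,168,-.04,.018,z+.046)]
B=[(460,382,.08,-.018,z+.022),(540,415,.08,.018,z+.022),(533,440,.08,.018,z)]
QA=[((200+(x+.5)/5-.5,270+(y+.5)/5-.5),p,'sd3.png') for x,y,*p in A]
QB=[((365+(x-400+.5)/6.667-.5,110+(y+.5)/6.667-.5),p,'s4.png') for x,y,*p in B]
for N,Q in((D,QA),(S,QB),(S+D,QA+QB)):
    f=lambda s,Q:np.concatenate([proj(n,pt(s,p))-np.array(uv) for uv,p,n in Q])
    n=least_squares(f,[.466,-.248,-.26],args=(N,),loss='soft_l1').x
    r=least_squares(f,[.466,-.248,1.31],args=(Q,),loss='soft_l1').x
    d=r[:2]-n[:2];c,s=np.cos(n[2]),np.sin(n[2])
    print('foot',np.round(r,4),'in nest mm',np.round(1000*np.array([c*d[0]+s*d[1],-s*d[0]+c*d[1]]),1),'yaw err',round(r[2]-n[2]-np.pi/2,3),np.round(f(r,Q),1).tolist())
E
```

```text
foot [ 0.4678 -0.2487  1.3004] in nest mm [ 1.5 -0.5] yaw err -0.016 [0.7, 1.4, 0.2, 2.5, -1.2, -0.3, -0.0, -1.1, -0.7, -0.4, 0.9, -0.5]
foot [ 0.4734 -0.2488  1.3755] in nest mm [9.3 1.3] yaw err 0.059 [-0.4, -0.2, 0.2, -0.4, 0.2, 0.8]
foot [ 0.4676 -0.2485  1.3033] in nest mm [ 1.6 -0.3] yaw err -0.011 [0.7, 1.4, 0.2, 2.4, -1.2, -0.3, 0.0, -1.2, -0.7, -0.6, 0.9, -0.6, -0.1, -0.8, 0.1, -0.4, 0.1, 0.8]
```

>>> play_rows([
  {"x": -0.001, "y": 0, "z": 0.006, "wx": 0, "wy": 0, "wz": 0, "jaw": 255},
  {"x": 0, "y": 0, "z": 0.006, "wx": 0, "wy": 0, "wz": 0, "jaw": 255},
  {"x": 0, "y": 0, "z": 0.006, "wx": 0, "wy": 0, "wz": 0, "jaw": 255},
  {"x": 0, "y": 0, "z": 0.006, "wx": 0, "wy": 0, "wz": 0, "jaw": 255},
  {"x": 0, "y": 0, "z": 0, "wx": 0, "wy": 0, "wz": 0, "jaw": 255},
])

```text
time_s: 14.2
position: [0.4622, -0.2565, 0.0736]
eef_rot: [-3.141, 0.002, -0.258]
wrist_force: [-0.1, -0.2, -7.8]
grip_width: 0.0356
```

>>> play_rows([
  {"x": 0, "y": 0, "z": 0.005, "wx": 0, "wy": 0, "wz": 0, "jaw": 255},
  {"x": 0, "y": 0, "z": 0.003, "wx": 0, "wy": 0, "wz": 0, "jaw": 255},
  {"x": 0, "y": 0, "z": 0.002, "wx": 0, "wy": 0, "wz": 0, "jaw": 255},
  {"x": 0, "y": 0, "z": 0, "wx": 0, "wy": 0, "wz": 0, "jaw": 255},
  {"x": 0, "y": 0, "z": 0, "wx": 0, "wy": 0, "wz": 0, "jaw": 255},
])

```text
time_s: 14.7
position: [0.4629, -0.2569, 0.0648]
eef_rot: [-3.142, -0.0, -0.258]
wrist_force: [0.1, -0.5, -7.9]
grip_width: 0.0358
```

>>> play_rows([
  {"x": 0, "y": 0, "z": 0.001, "wx": 0, "wy": 0, "wz": 0, "jaw": 255},
  {"x": 0, "y": 0, "z": 0.0007, "wx": 0, "wy": 0, "wz": 0, "jaw": 255},
  {"x": 0, "y": 0, "z": 0, "wx": 0, "wy": 0, "wz": 0, "jaw": 255},
  {"x": 0, "y": 0, "z": 0, "wx": 0, "wy": 0, "wz": 0, "jaw": 255},
])

```text
time_s: 15.1
position: [0.463, -0.2569, 0.0637]
eef_rot: [-3.141, -0.001, -0.258]
wrist_force: [-2.7, 2.3, 5.6]
grip_width: 0.0357
```

>>> play_rows([
  {"x": 0, "y": 0, "z": 0, "wx": 0, "wy": 0, "wz": 0, "jaw": 0},
  {"x": 0, "y": 0, "z": 0, "wx": 0, "wy": 0, "wz": 0, "jaw": 0},
  {"x": 0, "y": 0, "z": 0, "wx": 0, "wy": 0, "wz": 0, "jaw": 0},
  {"x": 0, "y": 0, "z": 0, "wx": 0, "wy": 0, "wz": 0, "jaw": 0},
  {"x": 0, "y": 0, "z": -0.02, "wx": 0, "wy": 0, "wz": 0, "jaw": 0},
  {"x": 0, "y": 0, "z": -0.03, "wx": 0, "wy": 0, "wz": 0, "jaw": 0},
  {"x": 0, "y": 0, "z": -0.04, "wx": 0, "wy": 0, "wz": 0, "jaw": 0},
  {"x": 0, "y": 0, "z": -0.04, "wx": 0, "wy": 0, "wz": 0, "jaw": 0},
  {"x": 0, "y": 0, "z": -0.04, "wx": 0, "wy": 0, "wz": 0, "jaw": 0},
  {"x": 0, "y": 0, "z": -0.04, "wx": 0, "wy": 0, "wz": 0, "jaw": 0},
  {"x": 0, "y": 0, "z": -0.04, "wx": 0, "wy": 0, "wz": 0, "jaw": 0},
  {"x": -0.03, "y": 0, "z": 0, "wx": 0, "wy": 0, "wz": 0, "jaw": 0},
  {"x": -0.04, "y": 0, "z": 0, "wx": 0, "wy": 0, "wz": 0, "jaw": 0},
  {"x": 0, "y": 0, "z": 0, "wx": 0, "wy": 0, "wz": 0, "jaw": 0},
  {"x": 0, "y": 0, "z": 0, "wx": 0, "wy": 0, "wz": 0, "jaw": 0},
])

```text
time_s: 16.6
position: [0.395, -0.2387, 0.3134]
eef_rot: [-3.14, -0.002, -0.258]
wrist_force: [0.6, 0.2, 0.4]
grip_width: 0.0916
```

```bash
python3 - <<'E'
from h import *
s=readout.get_state();print(s['position'],s['eef_rot'],s['q'],s['time_s'])
im,c=snap('side','sd4.png');im2,c=snap('scene','s5.png')
o=np.zeros((600,800,3),np.uint8)
o[:600,:400]=cv2.resize(im[205:385,200:320,::-1],(400,600),interpolation=cv2.INTER_CUBIC)
o[:600,400:800]=cv2.resize(im2[60:210,320:420,::-1],(400,600),interpolation=cv2.INTER_CUBIC)
cv2.imwrite('pics/c6.png',o)
E
```

```text
[ 0.39499315 -0.23871555  0.31339471] [-3.13987014e+00 -1.58929020e-03 -2.57871358e-01] [-0.30513294  0.08395791  0.81579098  1.85961153 -0.06717863  1.2239823
  0.2738223 ] 16.6
```

View pics/c6.png

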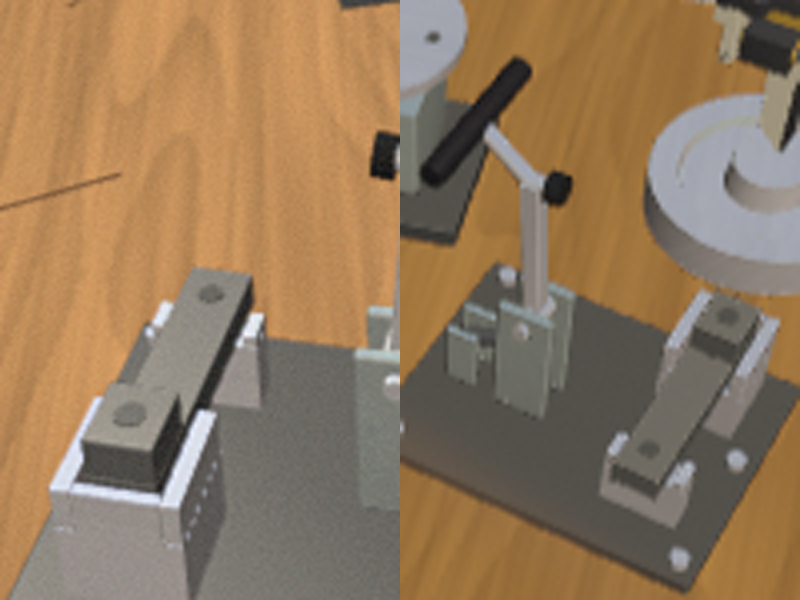

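```bash
python3 - <<'E'
from h import *
from fit import pt
n=[.4659,-.2477,-.2555]
for y in(-.06,0,.06):
    p=pt(n,(.1721,y,.2563));print(y,p,proj('s5.png',p))
t=pt(n,(.1721,.034,.2373));s=readout.get_state();d=t-s['position'];print(t,d)
import scipy.spatial.transform as T
R=T.Rotation.from_euler('xyz',s['eef_rot']).as_matrix();print('tool delta',R.T@d)
ph=np.linspace(0,1.6,21);th=np.deg2rad(70.99)+ph
print(np.round(np.c_[np.diff(.16*np.cos(th)),-np.diff(.16*np.sin(th))]*1000,1).tolist())
E
```

```text
-0.06 [ 0.61724937 -0.34924692  0.2563    ] [350.247521    75.64436054]
0 [ 0.63241313 -0.2911947   0.2563    ] [339.40207674  88.96389785]
0.06 [ 0.64757688 -0.23314247  0.2563    ] [327.89909066 103.09097725]
[ 0.64100592 -0.25829844  0.2373    ] [ 0.24497114 -0.01936588 -0.07586338]
tool delta [ 0.24176131 -0.04368432  0.07605457]
[[-12.3, -3.7], [-12.5, -2.7], [-12.7, -1.7], [-12.8, -0.7], [-12.8, 0.4], [-12.7, 1.4], [-12.6, 2.4], [-12.3, 3.4], [-12.0, 4.4], [-11.6, 5.3], [-11.2, 6.2], [-10.6, 7.1], [-10.0, 7.9], [-9.4, 8.7], [-8.7, 9.4], [-7.9, 10.1], [-7.0, 10.7], [-6.2, 11.2], [-5.2, 11.7], [-4.3, 12.1]]
```

>>> play_rows([
  {"x": 0.015, "y": -0.02, "z": 0, "wx": 0, "wy": 0, "wz": 0, "jaw": 0},
  {"x": 0.03, "y": -0.0237, "z": 0, "wx": 0, "wy": 0, "wz": 0, "jaw": 0},
  {"x": 0.03, "y": 0, "z": 0, "wx": 0, "wy": 0, "wz": 0, "jaw": 0},
  {"x": 0.03, "y": 0, "z": 0, "wx": 0, "wy": 0, "wz": 0, "jaw": 0},
  {"x": 0.03, "y": 0, "z": 0, "wx": 0, "wy": 0, "wz": 0, "jaw": 0},
  {"x": 0.03, "y": 0, "z": 0, "wx": 0, "wy": 0, "wz": 0, "jaw": 0},
  {"x": 0.03, "y": 0, "z": 0, "wx": 0, "wy": 0, "wz": 0, "jaw": 0},
  {"x": 0.03, "y": 0, "z": 0, "wx": 0, "wy": 0, "wz": 0, "jaw": 0},
  {"x": 0.0168, "y": 0, "z": 0, "wx": 0, "wy": 0, "wz": 0, "jaw": 0},
  {"x": 0, "y": 0, "z": 0, "wx": 0, "wy": 0, "wz": 0, "jaw": 0},
  {"x": 0, "y": 0, "z": 0, "wx": 0, "wy": 0, "wz": 0, "jaw": 0},
  {"x": 0, "y": 0, "z": 0, "wx": 0, "wy": 0, "wz": 0, "jaw": 0},
])

```text
time_s: 17.9
position: [0.6396, -0.2586, 0.3127]
eef_rot: [3.141, 0.001, -0.259]
wrist_force: [-0.0, 0.1, -0.2]
grip_width: 0.0917
```

```bash
python3 - <<'E'
from h import *
s=readout.get_state();print(s['position'],s['eef_rot'],s['q'],s['time_s'])
im,c=snap('side','sd5.png');im2,c=snap('scene','s6.png')
o=np.zeros((600,800,3),np.uint8)
o[:450,:400]=cv2.resize(im[130:310,260:420,::-1],(400,450),interpolation=cv2.INTER_CUBIC)
o[:450,400:800]=cv2.resize(im2[20:155,290:410,::-1],(400,450),interpolation=cv2.INTER_CUBIC)
cv2.imwrite('pics/c7.png',o[:450])
E
```

```text
[ 0.63957289 -0.25863462  0.31272115] [ 3.14141771e+00  6.74570693e-04 -2.58594259e-01] [-0.10957469  0.56642622  0.74157737  1.29738959 -0.37515437  1.41760055
  0.35010059] 17.9
```

View pics/c7.png

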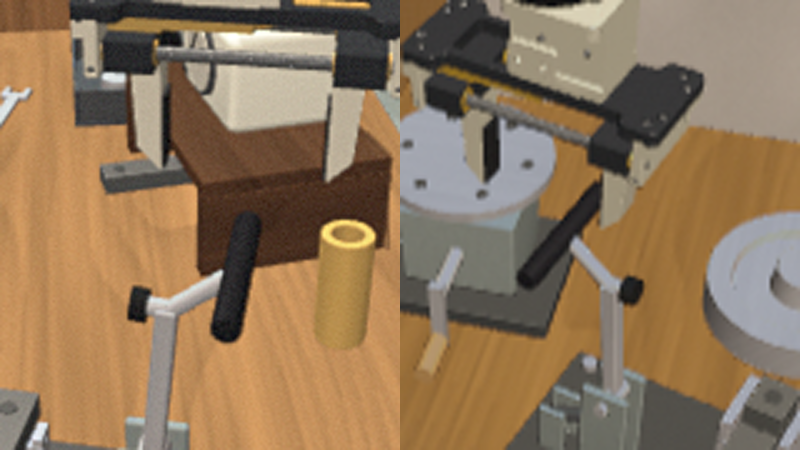

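>>> play_rows([
  {"x": 0.0014, "y": 0, "z": 0.025, "wx": 0, "wy": 0, "wz": 0, "jaw": 0},
  {"x": 0, "y": 0, "z": 0.025, "wx": 0, "wy": 0, "wz": 0, "jaw": 0},
  {"x": 0, "y": 0, "z": 0.0255, "wx": 0, "wy": 0, "wz": 0, "jaw": 0},
  {"x": 0, "y": 0, "z": 0, "wx": 0, "wy": 0, "wz": 0, "jaw": 0},
  {"x": 0, "y": 0, "z": 0, "wx": 0, "wy": 0, "wz": 0, "jaw": 255},
  {"x": 0, "y": 0, "z": 0, "wx": 0, "wy": 0, "wz": 0, "jaw": 255},
  {"x": 0, "y": 0, "z": 0, "wx": 0, "wy": 0, "wz": 0, "jaw": 255},
  {"x": 0, "y": 0, "z": 0, "wx": 0, "wy": 0, "wz": 0, "jaw": 255},
  {"x": 0, "y": 0, "z": 0, "wx": 0, "wy": 0, "wz": 0, "jaw": 255},
  {"x": 0, "y": 0, "z": 0, "wx": 0, "wy": 0, "wz": 0, "jaw": 255},
  {"x": 0, "y": 0, "z": 0, "wx": 0, "wy": 0, "wz": 0, "jaw": 255},
  {"x": 0, "y": 0, "z": 0, "wx": 0, "wy": 0, "wz": 0, "jaw": 255},
  {"x": 0, "y": 0, "z": 0, "wx": 0, "wy": 0, "wz": 0, "jaw": 255},
], newtons=35)

```text
time_s: 19.3
position: [0.6414, -0.2588, 0.2375]
eef_rot: [-3.142, 0.0, -0.258]
wrist_force: [0.7, -0.3, -0.6]
grip_width: 0.0244
```

>>> play_rows([
  {"x": 0, "y": 0, "z": 0, "wx": 0, "wy": 0, "wz": 0, "jaw": 255},
  {"x": 0, "y": 0, "z": 0, "wx": 0, "wy": 0, "wz": 0, "jaw": 255},
  {"x": 0, "y": 0, "z": 0, "wx": 0, "wy": 0, "wz": 0, "jaw": 255},
])

```text
time_s: 19.6
position: [0.6409, -0.2587, 0.2374]
eef_rot: [-3.141, 0.001, -0.258]
wrist_force: [-3.7, 1.7, 1.0]
grip_width: 0.0166
```

>>> play_rows([
  {"x": -0.0123, "y": 0, "z": -0.0037, "wx": 0, "wy": 0, "wz": 0, "jaw": 255},
  {"x": -0.0125, "y": 0, "z": -0.0027, "wx": 0, "wy": 0, "wz": 0, "jaw": 255},
  {"x": -0.0127, "y": 0, "z": -0.0017, "wx": 0, "wy": 0, "wz": 0, "jaw": 255},
  {"x": -0.0128, "y": 0, "z": -0.0007, "wx": 0, "wy": 0, "wz": 0, "jaw": 255},
  {"x": -0.0128, "y": 0, "z": 0.0004, "wx": 0, "wy": 0, "wz": 0, "jaw": 255},
  {"x": -0.0127, "y": 0, "z": 0.0014, "wx": 0, "wy": 0, "wz": 0, "jaw": 255},
  {"x": -0.0126, "y": 0, "z": 0.0024, "wx": 0, "wy": 0, "wz": 0, "jaw": 255},
  {"x": -0.0123, "y": 0, "z": 0.0034, "wx": 0, "wy": 0, "wz": 0, "jaw": 255},
  {"x": -0.012, "y": 0, "z": 0.0044, "wx": 0, "wy": 0, "wz": 0, "jaw": 255},
  {"x": -0.0116, "y": 0, "z": 0.0053, "wx": 0, "wy": 0, "wz": 0, "jaw": 255},
])

```text
time_s: 20.6
position: [0.525, -0.2276, 0.2312]
eef_rot: [3.142, -0.009, -0.257]
wrist_force: [8.1, -1.2, 1.2]
grip_width: 0.0171
```

>>> play_rows([
  {"x": -0.0112, "y": 0, "z": 0.0062, "wx": 0, "wy": 0, "wz": 0, "jaw": 255},
  {"x": -0.0106, "y": 0, "z": 0.0071, "wx": 0, "wy": 0, "wz": 0, "jaw": 255},
  {"x": -0.01, "y": 0, "z": 0.0079, "wx": 0, "wy": 0, "wz": 0, "jaw": 255},
  {"x": -0.0094, "y": 0, "z": 0.0087, "wx": 0, "wy": 0, "wz": 0, "jaw": 255},
  {"x": -0.0087, "y": 0, "z": 0.0094, "wx": 0, "wy": 0, "wz": 0, "jaw": 255},
  {"x": -0.0079, "y": 0, "z": 0.0101, "wx": 0, "wy": 0, "wz": 0, "jaw": 255},
  {"x": -0.007, "y": 0, "z": 0.0107, "wx": 0, "wy": 0, "wz": 0, "jaw": 255},
  {"x": -0.0062, "y": 0, "z": 0.0112, "wx": 0, "wy": 0, "wz": 0, "jaw": 255},
  {"x": -0.0052, "y": 0, "z": 0.0117, "wx": 0, "wy": 0, "wz": 0, "jaw": 255},
  {"x": -0.0043, "y": 0, "z": 0.0121, "wx": 0, "wy": 0, "wz": 0, "jaw": 255},
  {"x": 0, "y": 0, "z": 0.003, "wx": 0, "wy": 0, "wz": 0, "jaw": 255},
  {"x": 0, "y": 0, "z": 0, "wx": 0, "wy": 0, "wz": 0, "jaw": 255},
  {"x": 0, "y": 0, "z": 0, "wx": 0, "wy": 0, "wz": 0, "jaw": 255},
])

```text
time_s: 21.9
position: [0.442, -0.2052, 0.1299]
eef_rot: [-3.14, 0.004, -0.258]
wrist_force: [-2.0, 4.4, -6.9]
grip_width: 0.017
```

>>> play_rows([
  {"x": 0, "y": 0, "z": 0.003, "wx": 0, "wy": 0, "wz": 0, "jaw": 120},
  {"x": 0, "y": 0, "z": 0, "wx": 0, "wy": 0, "wz": 0, "jaw": 120},
  {"x": 0, "y": 0, "z": 0, "wx": 0, "wy": 0, "wz": 0, "jaw": 120},
  {"x": 0, "y": 0, "z": 0, "wx": 0, "wy": 0, "wz": 0, "jaw": 120},
  {"x": 0, "y": 0, "z": 0, "wx": 0, "wy": 0, "wz": 0, "jaw": 120},
  {"x": 0, "y": 0, "z": 0, "wx": 0, "wy": 0, "wz": 0, "jaw": 120},
  {"x": 0, "y": 0, "z": 0, "wx": 0, "wy": 0, "wz": 0, "jaw": 120},
  {"x": 0, "y": 0, "z": 0, "wx": 0, "wy": 0, "wz": 0, "jaw": 120},
  {"x": 0, "y": 0, "z": 0, "wx": 0, "wy": 0, "wz": 0, "jaw": 120},
  {"x": 0, "y": 0, "z": 0, "wx": 0, "wy": 0, "wz": 0, "jaw": 120},
  {"x": 0, "y": 0, "z": 0, "wx": 0, "wy": 0, "wz": 0, "jaw": 120},
  {"x": 0, "y": 0, "z": 0, "wx": 0, "wy": 0, "wz": 0, "jaw": 120},
])

```text
time_s: 23.1
position: [0.4434, -0.2065, 0.1279]
eef_rot: [-3.142, -0.0, -0.258]
wrist_force: [0.1, -0.5, -0.5]
grip_width: 0.0484
```

```bash
python3 - <<'E'
from h import *
from fit import pt
s=readout.get_state();print(s['position'],s['wrist_force'],s['grip_width'],s['time_s'])
im,c=snap('side','sd6.png');im2,c=snap('scene','s7.png')
a=im[:,:,::-1].copy()
n=[.4659,-.2477,-.2555]
o=np.zeros((600,800,3),np.uint8)
o[:600,:400]=cv2.resize(a[250:385,200:290],(400,600),interpolation=cv2.INTER_CUBIC)
o[:600,400:800]=cv2.resize(im2[80:200,345:425,::-1],(400,600),interpolation=cv2.INTER_CUBIC)
for y in(-.06,.06):
  for phi,col in((1.65,(0,0,255)),(1.55,(0,255,255)),(1.77,(255,0,0))):
    th=np.deg2rad(70.99)+phi;p=pt(n,(.12+.16*np.cos(th),y,.105+.16*np.sin(th)))
    u,v=proj('sd6.png',p);cv2.circle(o,(int((u-200)*4.44),int((v-250)*4.44)),3,col,-1)
    u,v=proj('s7.png',p);cv2.circle(o,(int(400+(u-345)*5),int((v-80)*5)),3,col,-1)
cv2.imwrite('pics/c8.png',o)
E
```

```text
[ 0.44344799 -0.20651407  0.12792596] [ 0.09881456 -0.53109401 -0.5058344 ] 0.048412583125932565 23.1
```

View pics/c8.png

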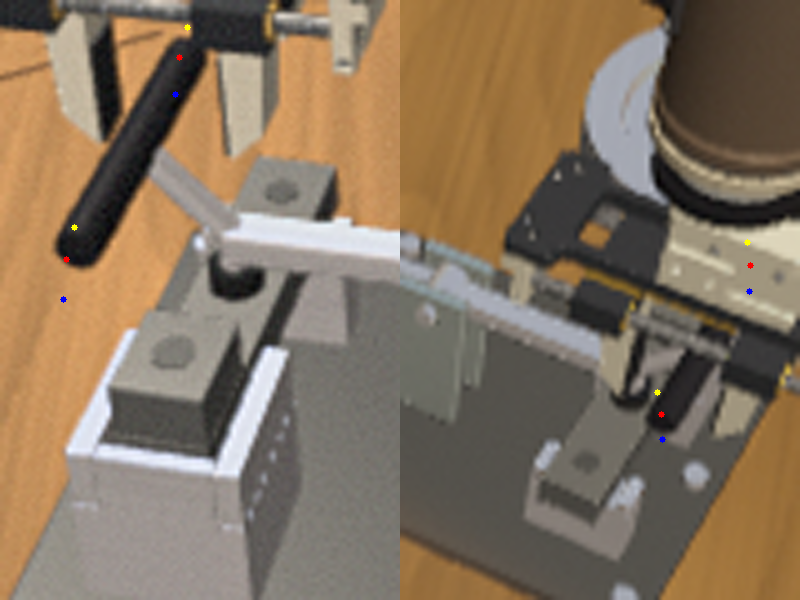

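>>> play_rows([
  {"x": 0, "y": 0, "z": 0, "wx": 0, "wy": 0, "wz": 0, "jaw": 255},
  {"x": 0, "y": 0, "z": 0, "wx": 0, "wy": 0, "wz": 0, "jaw": 255},
  {"x": 0, "y": 0, "z": 0, "wx": 0, "wy": 0, "wz": 0, "jaw": 255},
  {"x": 0, "y": 0, "z": 0, "wx": 0, "wy": 0, "wz": 0, "jaw": 255},
  {"x": 0, "y": 0, "z": 0, "wx": 0, "wy": 0, "wz": 0, "jaw": 255},
  {"x": 0, "y": 0, "z": 0, "wx": 0, "wy": 0, "wz": 0, "jaw": 255},
  {"x": 0, "y": 0, "z": 0, "wx": 0, "wy": 0, "wz": 0, "jaw": 255},
  {"x": 0, "y": 0, "z": 0.001, "wx": 0, "wy": 0, "wz": 0, "jaw": 255},
  {"x": 0, "y": 0, "z": 0.001, "wx": 0, "wy": 0, "wz": 0, "jaw": 255},
  {"x": 0, "y": 0, "z": 0, "wx": 0, "wy": 0, "wz": 0, "jaw": 255},
  {"x": 0, "y": 0, "z": 0, "wx": 0, "wy": 0, "wz": 0, "jaw": 255},
])

```text
time_s: 24.3
position: [0.4406, -0.2057, 0.1271]
eef_rot: [-3.138, 0.005, -0.259]
wrist_force: [-19.0, 8.4, 40.8]
grip_width: 0.0169
```

>>> play_rows([
  {"x": 0.001, "y": 0, "z": -0.004, "wx": 0, "wy": 0, "wz": 0, "jaw": 255},
  {"x": 0.0025, "y": 0, "z": -0.008, "wx": 0, "wy": 0, "wz": 0, "jaw": 255},
  {"x": 0.0043, "y": 0, "z": -0.0121, "wx": 0, "wy": 0, "wz": 0, "jaw": 255},
  {"x": 0.0052, "y": 0, "z": -0.0117, "wx": 0, "wy": 0, "wz": 0, "jaw": 255},
  {"x": 0.0062, "y": 0, "z": -0.0112, "wx": 0, "wy": 0, "wz": 0, "jaw": 255},
  {"x": 0.007, "y": 0, "z": -0.0107, "wx": 0, "wy": 0, "wz": 0, "jaw": 255},
  {"x": 0.0079, "y": 0, "z": -0.0101, "wx": 0, "wy": 0, "wz": 0, "jaw": 255},
  {"x": 0.0087, "y": 0, "z": -0.0094, "wx": 0, "wy": 0, "wz": 0, "jaw": 255},
  {"x": 0.0094, "y": 0, "z": -0.0087, "wx": 0, "wy": 0, "wz": 0, "jaw": 255},
])

```text
time_s: 25.2
position: [0.4851, -0.2176, 0.2096]
eef_rot: [-3.138, 0.019, -0.26]
wrist_force: [-30.7, 10.0, 15.5]
grip_width: 0.0168
```

>>> play_rows([
  {"x": 0.0085, "y": 0, "z": -0.009, "wx": 0, "wy": 0, "wz": 0, "jaw": 255},
  {"x": 0.0095, "y": 0, "z": -0.0085, "wx": 0, "wy": 0, "wz": 0, "jaw": 255},
  {"x": 0.011, "y": 0, "z": -0.0065, "wx": 0, "wy": 0, "wz": 0, "jaw": 255},
])

```text
time_s: 25.5
position: [0.5174, -0.2263, 0.2354]
eef_rot: [-3.14, 0.01, -0.26]
wrist_force: [-18.2, 6.5, 16.2]
grip_width: 0.0171
```

>>> play_rows([
  {"x": 0.0116, "y": 0, "z": -0.006, "wx": 0, "wy": 0, "wz": 0, "jaw": 255},
  {"x": 0.012, "y": 0, "z": -0.005, "wx": 0, "wy": 0, "wz": 0, "jaw": 255},
  {"x": 0.0123, "y": 0, "z": -0.0034, "wx": 0, "wy": 0, "wz": 0, "jaw": 255},
  {"x": 0.0126, "y": 0, "z": -0.0024, "wx": 0, "wy": 0, "wz": 0, "jaw": 255},
  {"x": 0.0127, "y": 0, "z": -0.0014, "wx": 0, "wy": 0, "wz": 0, "jaw": 255},
])

```text
time_s: 26.0
position: [0.5806, -0.2439, 0.2541]
eef_rot: [3.14, 0.001, -0.259]
wrist_force: [-2.0, -3.5, 2.2]
grip_width: 0.0171
```

>>> play_rows([
  {"x": 0.0124, "y": 0, "z": 0.0002, "wx": 0, "wy": 0, "wz": 0, "jaw": 255},
  {"x": 0.0124, "y": 0, "z": 0.001, "wx": 0, "wy": 0, "wz": 0, "jaw": 255},
  {"x": 0.0124, "y": 0, "z": 0.0015, "wx": 0, "wy": 0, "wz": 0, "jaw": 255},
  {"x": 0.0122, "y": 0, "z": 0.0025, "wx": 0, "wy": 0, "wz": 0, "jaw": 255},
  {"x": 0.008, "y": 0, "z": 0.0025, "wx": 0, "wy": 0, "wz": 0, "jaw": 255},
  {"x": 0, "y": 0, "z": 0, "wx": 0, "wy": 0, "wz": 0, "jaw": 255},
  {"x": 0, "y": 0, "z": 0, "wx": 0, "wy": 0, "wz": 0, "jaw": 255},
])

```text
time_s: 26.7
position: [0.6372, -0.2591, 0.2459]
eef_rot: [3.139, -0.001, -0.259]
wrist_force: [4.2, -6.9, -4.1]
grip_width: 0.0168
```

>>> play_rows([
  {"x": 0, "y": 0, "z": 0, "wx": 0, "wy": 0, "wz": 0, "jaw": 0},
  {"x": 0, "y": 0, "z": 0, "wx": 0, "wy": 0, "wz": 0, "jaw": 0},
  {"x": 0, "y": 0, "z": 0, "wx": 0, "wy": 0, "wz": 0, "jaw": 0},
  {"x": 0, "y": 0, "z": 0, "wx": 0, "wy": 0, "wz": 0, "jaw": 0},
  {"x": 0, "y": 0, "z": 0, "wx": 0, "wy": 0, "wz": 0, "jaw": 0},
  {"x": 0, "y": 0, "z": 0, "wx": 0, "wy": 0, "wz": 0, "jaw": 0},
  {"x": 0, "y": 0, "z": 0, "wx": 0, "wy": 0, "wz": 0, "jaw": 0},
  {"x": 0, "y": 0, "z": -0.02, "wx": 0, "wy": 0, "wz": 0, "jaw": 0},
  {"x": 0, "y": 0, "z": -0.03, "wx": 0, "wy": 0, "wz": 0, "jaw": 0},
  {"x": 0, "y": 0, "z": -0.03, "wx": 0, "wy": 0, "wz": 0, "jaw": 0},
  {"x": -0.03, "y": 0, "z": 0, "wx": 0, "wy": 0, "wz": 0, "jaw": 0},
  {"x": -0.04, "y": 0, "z": 0, "wx": 0, "wy": 0, "wz": 0, "jaw": 0},
  {"x": -0.04, "y": 0.01, "z": 0, "wx": 0, "wy": 0, "wz": 0, "jaw": 0},
  {"x": -0.04, "y": 0.012, "z": 0, "wx": 0, "wy": 0, "wz": 0, "jaw": 0},
  {"x": -0.04, "y": 0.012, "z": 0, "wx": 0, "wy": 0, "wz": 0, "jaw": 0},
  {"x": -0.04, "y": 0.01, "z": 0, "wx": 0, "wy": 0, "wz": 0, "jaw": 0},
  {"x": -0.012, "y": 0, "z": 0, "wx": 0, "wy": 0, "wz": 0, "jaw": 0},
  {"x": 0, "y": 0, "z": 0, "wx": 0, "wy": 0, "wz": 0, "jaw": 0},
  {"x": 0, "y": 0, "z": 0, "wx": 0, "wy": 0, "wz": 0, "jaw": 0},
])

```text
time_s: 28.6
position: [0.3922, -0.238, 0.3267]
eef_rot: [-3.141, -0.001, -0.257]
wrist_force: [0.3, 1.0, -0.1]
grip_width: 0.0917
```

```bash
python3 - <<'E'
from h import *
s=readout.get_state();print(s['position'],s['wrist_force'],s['time_s'])
snap('side','sd7.png');snap('scene','s8.png')
for a,b,R in(('sd4.png','sd7.png',{'foot':(208,285,80,70),'clamp':(305,200,80,130),'feet/riser':(290,180,60,50),'sleeve':(380,210,35,65)}),('s5.png','s8.png',{'foot':(370,125,50,65),'clamp':(322,70,42,95),'plain':(270,330,40,30),'sleeve':(245,180,30,50)})):
    A=cv2.GaussianBlur(cv2.imread('pics/'+a,0),(3,3),0).astype(np.float32);B=cv2.GaussianBlur(cv2.imread('pics/'+b,0),(3,3),0).astype(np.float32)
    for k,(x,y,w,h) in R.items():
        p,q=A[y:y+h,x:x+w],B[y:y+h,x:x+w]
        m=cv2.matchTemplate(B[y-10:y+h+10,x-10:x+w+10],p,cv2.TM_CCOEFF_NORMED);l=cv2.minMaxLoc(m)
        print(b,k,'mean|d|',round(float(abs(p-q).mean()),2),'n>25',int((abs(p-q)>25).sum()),'shift',l[3][0]-10,l[3][1]-10,round(l[1],3))
E
```

```text
[ 0.39216072 -0.23804667  0.32670852] [ 0.27524792  0.95973417 -0.07443135] 28.6
sd7.png foot mean|d| 0.87 n>25 0 shift 0 0 0.999
sd7.png clamp mean|d| 0.94 n>25 0 shift 0 0 1.0
sd7.png feet/riser mean|d| 0.9 n>25 0 shift 0 0 1.0
sd7.png sleeve mean|d| 0.91 n>25 0 shift 0 0 1.0
s8.png foot mean|d| 0.23 n>25 0 shift 0 0 1.0
s8.png clamp mean|d| 0.27 n>25 0 shift 0 0 1.0
s8.png plain mean|d| 0.26 n>25 0 shift 0 0 1.0
s8.png sleeve mean|d| 0.26 n>25 0 shift 0 0 0.999
```

```bash
python3 -c "
from cell import arm
print(arm.hand_in())"
```

```text
the job is handed in; nothing more can be done
None
```

I drew the heeled foot out by its heel, regripped it at mid-body and set it in the nest. I then swung the clamp shut, let it rest shut on its own spring for about a second, and pressed the bar down lightly. Finally I swung the clamp fully open, backed the arm off and handed in at about 29 s of the 72 s allowed.

- **Last checks:** both cameras show the foot and clamp exactly as they were after placing, before clamping: 0 px shift and no changed pixels. So the foot is seated and the clamp is back at its open stop. The plain foot and brass sleeve are also unmoved over that interval. The gripper is clear and the wrist force is near zero.
- **Shut position:** the two cameras disagreed slightly on the clamp angle. The scene view put the bar at 1.65 rad and the side view nearer 1.60. The pad was visibly down on the foot, and the 41 N reaction when I pressed the bar down confirmed contact.
- **Extra force:** while opening, the wrist force reached about 36 N because my path did not quite follow the bar's arc. I corrected it on the way, and it stayed well under the 120 N limit.

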